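# Clip a stepped shaft into the inclined nest of a laser gauge

## Task

Take the shaft that is stepped at one end only (a thin spigot on one end, the other end plain) from the vee rack and push it down past the sprung jaw into the sloping nest under the laser head, thin end uphill, until it sits fully home in both forks and the jaw has closed over it. Then slide it up the slope until its thin end rests against the sprung tip of the stop screw, feeling for it gently (it is a measuring datum, so no hard shove; the screw is set differently each time), and let go. Leave the other two pins in the rack and the loose nut where they are.

Things in the scene. Friction and masses are not known exactly. Their poses are not given: they have to be found in the camera images.
- shaft: The shaft to load: steel, in one of three places of the vee rack. Main part 14 mm diameter, 120 mm long, with a spigot 8 mm diameter, 25 mm long on its +y end only. Origin on the axis at the middle of the 120 mm part; y along the shaft towards the spigot. About 150 g. In the rack it lies level, origin 48 mm above the table, z up.
- shaft_tip (a point): Centre of the end face of the shaft's spigot, 85 mm from the shaft's origin along its +y.
- nest: Black plate 90 x 200 mm fixed at a slope of 28 degrees, with two forks and an end stop. Frame: y uphill along the seat, z out of the plate (leaning 28 degrees from vertical, downhill), x across. Origin: on the seated shaft's axis midway between the forks, 95 mm above the table, 28 mm above the plate's face. Forks at y = -44 and +44 mm, 14 mm wide along y, 74 mm free between them.
- stop: Bracket of the end stop, steel, 30 mm wide, 10 mm thick, 18 mm higher than the seated axis. Origin: its downhill face, on the seated axis (nest y = +97 mm), axes as the nest's. A 10 mm stop screw with a sprung 6 mm tip sticks out of it downhill on the axis, 5 to 23 mm in all: set differently each time, not measured. The tip yields 3 mm under 0.7 to 1.7 N, then is solid; it must not take over 20 N.
- jaw (a joint): Angle of the sprung jaw (rad), hinged along the slope at nest x = +10, z = -22 mm. 0 closed with no shaft; about 0.15 as a shaft passes its nose, which overhangs the seat at nest z = +7 mm; below 0.06 when closed over a seated shaft, which it presses down with some 4 N.
- rack: Vee rack, plate 200 x 115 mm, 10 mm thick, fixed, with three pairs of vee supports at x = -72, 0 and +72 mm; each pair at y = -44 and +44 mm and 12 mm thick, so 76 mm are free between them. Pins lie along y. Origin: centre of its underside on the table.
- plain_pin: Other pin in the rack, 14 mm diameter, 145 mm long, no step. Origin at its middle, y along it. To be left alone.
- double_pin: Other pin in the rack, 14 mm diameter and 110 mm long with a 20 mm long, 8 mm spigot on both ends. Origin at its middle, y along it. To be left alone.
- thumb_nut: Loose knurled nut 28 mm diameter, 18 mm high, standing on the table between rack and nest. Origin at its underside. To be left alone.
- fixture: Base plate 130 x 280 x 12 mm carrying nest and laser column. Origin on the table, 10 mm uphill of the nest's origin horizontally; y uphill, x as the nest's x. The laser head (45 x 50 mm) hangs over the upper fork: underside 215 mm above the table, spanning y = 20 to 70 mm; its column, 315 mm high, stands at y = 150 mm.
- clip (a point): Middle of the lower fork, on the seated axis (nest y = -44 mm). Its cheek at -x is fixed, its +x side is the sprung jaw. Fork floors lie 7 mm under the axis; the cheeks and the jaw flare outwards above, to a mouth about 22 mm wide at nest z = +20 mm. The upper fork (nest y = +44 mm) is a plain U, same heights, 15.6 mm wide.
There are look-alikes about, which are no part of the job. What is shaped like the shaft but orange, pink or turquoise is not meant.

How it is judged:
On the way, in this order (a step that is already met when the one before it is completed fails the run):
1. the shaft, lying in the nest's direction above its seat, springs the jaw open (value of joint jaw above 0.09 rad and angle between the y axis of shaft and the y axis of nest, either way round below 0.35 rad and z of shaft in the frame of nest above 0.0025 m and distance between shaft and nest below 0.045 m).
2. the shaft sits in both forks with the jaw closed over it (value of joint jaw below 0.07 rad and angle between the y axis of shaft and the y axis of nest, either way round below 0.05 rad and z of shaft in the frame of nest between -0.003 and 0.002 m and distance between shaft and nest below 0.028 m), for 0.1 s.
At the end, for the whole second after the job is handed in: The shaft is at rest in both forks, spigot uphill: axis within 2 mm across and 1.5 mm in height of its seat and parallel to it within 0.04 rad, the jaw closed over it (below 0.07 rad), and the spigot's end face touching the sprung tip of the stop screw (more than 0.2 N) (value of joint jaw below 0.07 rad and angle between the y axis of shaft and the y axis of nest, either way round below 0.04 rad and z of shaft in the frame of nest between -0.002 and 0.0015 m and x of shaft in the frame of nest between -0.002 and 0.002 m and linear speed of shaft below 0.01 m/s and contact force between shaft and stop above 0.2 N and y of shaft_tip in the frame of nest above 0.067 m).
It fails at once if the shaft is shoved hard against the stop screw (over 20 N) (contact force between shaft and stop above 20 N).
It fails at once if another pin is moved by more than 15 mm (distance of any of plain_pin, double_pin from where it was at the start of the episode above 0.015 m).
It fails at once if the thumb nut is moved by more than 30 mm (distance of thumb_nut from where it was at the start of the episode above 0.03 m).
It also fails if it takes over 48 s, if anything falls off the work surface, if the arm or the gripper's body presses on something with over 40 N, if the wrist force passes 120 N, or if a joint passes its speed limit or range.

## Robot

A 7-joint arm with a two-finger parallel gripper is mounted at the origin on the work surface. World frame = base frame: x ahead of the robot, y to its left, z up, the work surface at z = 0. Lengths are in m, angles in rad, forces in N, time in s.
With the tool pointing down it reaches from about 0.4 to 0.85 m from the base axis. Payload 6.9 kg.
Tool frame: the origin (TCP) lies midway between the tips of the shut fingers; the grasp point (between the pads) lies behind it (ctrl.pinch_z is the z of the grasp point in the tool frame, in m); z points along the fingers, y is the line along which they close (so a half turn about z gives the same grasp; the last joint's range is limited). The gripper opens to 85 mm and grips with 20 to 120 N. Pads are 22 mm wide; open, the fingers measure 114 mm over their backs; the gripper's body (76 mm by 85 mm) begins 54 mm behind the grasp point. The pads swing forward as they close: fully open they stand 13 mm farther back than shut.
Start: joints at [1.405, 0.507, -0.238, 1.5, 0.126, 1.149, -0.155], TCP at [0.168, -0.602, 0.231] pointing down, gripper open.
Joint ranges: [-3.08, 3.08], [-0.24, 2.05], [-1.43, 1.35], [0, 2.5], [-1.52, 4.66], [0.17, 1.96], [-2.89, 2.89]. Speed limits (rad/s): [2.39, 2.39, 3.14, 3.14, 3.14, 3.14, 3.14].

## Interface

Orientations are given as a unit quaternion [w, x, y, z].
In Python, from station import ctrl, get_state, vision, ticket, models gives the robot as it stands. Calls block until the motion is done:
- ctrl.movep(position, orientation): joint-space move of the TCP to a pose.
- ctrl.movel(position, frame=None, max_speed=0.15): straight line of the TCP; frame=None keeps the orientation; max_speed is the mean speed in m/s.
- ctrl.set_joints(angles): joint-space move.
- ctrl.ungrasp() and ctrl.close_gripper(force=None): open the fingers fully, or close them until they stop; force is the grip in N (None keeps the last).
- ctrl.pause(seconds).
- ctrl.ik(position, orientation): joint angles nearest the present ones, or None.
- get_state(): the state.
- vision.grab_frame(name): name is "side" or "top"; returns (picture, depth): 480x640x3 uint8, blue, green, red; 480x640 float32, m along the optical axis (not along the pixel's ray), 0 where there is no reading.
- vision.camera_info(name): a dict with "mtx" (3x3 intrinsics, pixels), "R" (3x3) and "t" (3): a world point X has camera coordinates R X + t. Camera axes: x right, y down, z forward; pixel columns grow to the right and rows downward; lengths in m; the calibration is good to about 2 mm. A picture is of the moment at which its call begins. camera_info takes no time and is no camera call.
A pose or a line that the arm cannot do raises ctrl.Unreachable and nothing moves.
- ticket.close_job(): hands the job in; it is judged then, once.
Trained networks look in the newest picture that a camera, given by its name, has taken for a name from the list of things; names that differ only in an ending like _2 or _b are one class to them, and where a whole thing is asked for, a point or a joint stands for the part that bears it (a point fixed in the world has none). Each returns a list of dicts, best first, with "p" (0 to 1); they miss things now and then, are a little off and sometimes report something else, mostly with a low value. They report only what shows in the picture. A call takes as long as a camera call. They do not tell look-alikes from the thing itself.
- models.recognise(camera, target): "point" ([column, row] in pixels, amid what is visible of it).
- models.masks_of(camera, target): "mask" (480x640 bool, what is visible of it) and "point" ([column, row] in pixels, amid what is visible of it).
The state is a dict: "time": time; "qpos": joint angles; "qd": joint speeds; "tau": joint torques, N m; "tcp_pos": TCP position; "eef_rot": TCP orientation; "contact_force": force on the tool from outside, world axes, zero at the start; "wrist_torque": the same for the moment, N m; "width": finger opening in m; "gripper_force": force on a finger pad.
Only numpy, scipy, OpenCV 4.12 (cv2) and the standard library are available. Lean on these libraries where they do the work, as an engineer would, in place of code of your own. Each camera call takes 0.05 s, during which the arm holds its last target. There are 200 camera calls.

## Working session

There is one attempt and no reset: what is moved stays moved. The work goes in short steps, each a Python script; the robot and the scene stay as the last script left them, time stands still between calls to the robot, and variables do not carry over. Pictures are saved under pics/ and viewed, at most 10 in all, crops included, and the job is handed in when it is done.

```bash
ls; mkdir -p pics
python3 - <<'E'
from station import ctrl,get_state,vision,ticket,models
import cv2,numpy as np
for n in("top","side"):
    p,d=vision.grab_frame(n); cv2.imwrite(f"pics/{n}0.png",p); np.save(f"{n}0.npy",d)
    ci=vision.camera_info(n); print(n,ci)
    for t in("shaft","nest","rack","plain_pin","double_pin","thumb_nut","stop","fixture","jaw"):
        print(t,[(np.round(r["point"]).tolist(),round(r["p"],2)) for r in models.recognise(n,t)][:4])
s=get_state();print(s["time"],s["tcp_pos"],s["eef_rot"],ctrl.pinch_z,s["contact_force"])
E
```

```text
pics
top {'mtx': array([[557.27008057,   0.        , 311.92906108],
       [  0.        , 557.27008057, 244.34217951],
       [  0.        ,   0.        ,   1.        ]]), 'R': array([[-0.13592157, -0.99070533, -0.00531799],
       [-0.96568555,  0.13368418, -0.22266559],
       [ 0.22130692, -0.02512955, -0.97488038]]), 't': array([0.07971881, 0.48613476, 0.88295339])}
shaft [([265.0, 356.0], 0.9), ([311.0, 184.0], 0.86), ([438.0, 150.0], 0.8), ([488.0, 304.0], 0.75)]
nest [([156.0, 216.0], 0.9)]
rack [([447.0, 196.0], 0.62)]
plain_pin [([452.0, 188.0], 0.76)]
double_pin [([458.0, 223.0], 0.86), ([435.0, 149.0], 0.36)]
thumb_nut [([158.0, 216.0], 0.66), ([328.0, 250.0], 0.44)]
stop [([110.0, 219.0], 0.76), ([450.0, 188.0], 0.72)]
fixture [([121.0, 216.0], 0.85)]
jaw [([193.0, 193.0], 0.47), ([120.0, 214.0], 0.31)]
side {'mtx': array([[560.69887055,   0.        , 313.56386844],
       [  0.        , 560.69887055, 237.95129434],
       [  0.        ,   0.        ,   1.        ]]), 'R': array([[ 0.92894947, -0.36988952, -0.01531772],
       [-0.2720512 , -0.65400433, -0.70587993],
       [ 0.25107973,  0.65989399, -0.70816586]]), 't': array([-0.44582553,  0.20750126,  0.84059613])}
shaft [([470.0, 342.0], 0.96), ([264.0, 336.0], 0.86), ([207.0, 256.0], 0.79), ([381.0, 261.0], 0.55)]
nest [([311.0, 150.0], 0.63), ([435.0, 367.0], 0.56)]
rack [([426.0, 382.0], 0.89)]
plain_pin [([435.0, 366.0], 0.83)]
double_pin [([388.0, 388.0], 0.82)]
thumb_nut [([320.0, 285.0], 0.48)]
stop [([288.0, 109.0], 0.73)]
fixture [([293.0, 132.0], 0.94)]
jaw [([337.0, 167.0], 0.65), ([311.0, 154.0], 0.4)]
1.0 [ 0.16777173 -0.6020728   0.23127588] [8.46902544e-06 9.90782454e-01 1.35462650e-01 8.99550520e-06] -0.0187 [-0.05259844 -0.54146872 -0.04054492]
```

View pics/top0.png

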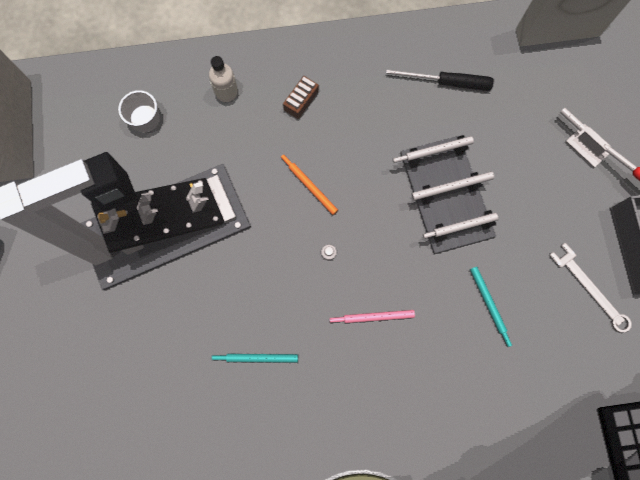

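View pics/side0.png

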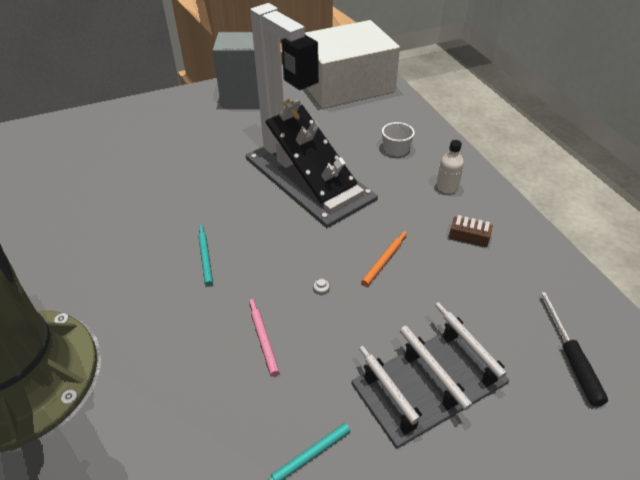

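```bash
cat > h.py <<'E'
import numpy as np,cv2
from station import ctrl,get_state,vision,ticket,models
def ray(n,uv):
    c=vision.camera_info(n); uv=np.atleast_2d(uv).astype(float)
    d=np.c_[uv,np.ones(len(uv))]@np.linalg.inv(c["mtx"]).T@c["R"]; return -c["R"].T@c["t"],d
def on_z(n,uv,z):
    o,d=ray(n,uv); return o+d*((z-o[2])/d[:,2])[:,None]
def cloud(n,depth):
    v,u=np.mgrid[:480,:640]; o,d=ray(n,np.c_[u.ravel(),v.ravel()])
    return (o+d*depth.reshape(-1,1)).reshape(480,640,3)
def proj(n,X):
    c=vision.camera_info(n); q=(np.atleast_2d(X)@c["R"].T+c["t"])@c["mtx"].T; return q[:,:2]/q[:,2:]
E
python3 - <<'E'
from h import *
T=cv2.imread("pics/top0.png");S=cv2.imread("pics/side0.png")
a=cv2.resize(T[130:255,385:505],None,fx=3.2,fy=3.2,interpolation=2)
b=cv2.resize(T[150:300,80:260],None,fx=2.2,fy=2.2,interpolation=2)
c=cv2.resize(S[80:220,240:380],None,fx=2.85,fy=2.85,interpolation=2)
im=np.zeros((600,800,3),np.uint8)
im[:400,:384]=cv2.resize(a,(384,400));im[:400,400:800]=cv2.resize(c,(400,400))
e=cv2.resize(S[300:440,350:510],(228,200));im[400:,:228]=e
cv2.imwrite("pics/crop.png",im)
for n in("top","side"):
    P=cloud(n,np.load(n+"0.npy"));z=P[...,2]
    if n=="top": R=P[140:245,395:495].reshape(-1,3)
    # nest plate: dark pixels on slope
    u0,u1,v0,v1=(80,260,150,300) if n=="top" else (240,380,80,220)
    Q=P[v0:v1,u0:u1].reshape(-1,3);img=(T if n=="top" else S)[v0:v1,u0:u1].reshape(-1,3)
    m=(Q[:,2]>.008)&(Q[:,2]<.016)
    r=cv2.minAreaRect(Q[m,:2].astype(np.float32));print(n,"base",r,m.sum(),np.median(Q[m,2]))
    dk=(img.max(1)<45)&(Q[:,2]>.02)&(Q[:,2]<.135)
    A=Q[dk];
    for k in range(8):
        c0=A.mean(0);nn=np.linalg.svd(A-c0,full_matrices=False)[2][2];nn*=np.sign(nn[2]);A=A[abs((A-c0)@nn)<.004]
    print("slope deg",np.degrees(np.arccos(nn[2])),"normal",nn,"yaw uphill",np.degrees(np.arctan2(-nn[1],-nn[0])),len(A))
    h=-nn[:2]/np.hypot(*nn[:2]);yy=np.array([h[0]*nn[2],h[1]*nn[2],np.hypot(*nn[:2])]);xx=np.cross(yy,nn)
    B=(A)@np.c_[xx,yy,nn];print("ext",np.percentile(B,[.3,99.7],axis=0),"c",np.round(c0,4),xx,yy)
    for t in("shaft","plain_pin","double_pin"):
        for q in models.masks_of(n,t)[:5]:
            p=q["point"];
            X=on_z(n,[p],.048)[0]
            if abs(P[int(p[1]),int(p[0]),2]-.055)<.02:
                ys,xs=np.nonzero(q["mask"]);L=on_z(n,np.c_[xs,ys],.048);m0=L.mean(0)
                v=np.linalg.svd(L-m0,full_matrices=False)[2][0];s=(L-m0)@v
                print(n,t,round(q["p"],2),np.round(p),np.round(m0,4),"len",np.ptp(s),"dir",np.round(v,3),"mid",np.round(m0+v*(s.max()+s.min())/2,4))
E
```

```text
top base ((0.5737820863723755, 0.26877981424331665), (0.13095875084400177, 0.2799060642719269), 16.279163360595703) 4172 0.012338101455291017
slope deg 28.07197005608931 normal [ 0.1282301  -0.45277239  0.88235719] yaw uphill 105.81270248862079 3904
ext [[0.5799338  0.01583932 0.02300954]
 [0.6695411  0.21474745 0.0302075 ]] c [0.5689 0.2534 0.0777] [9.62157605e-01 2.72493564e-01 1.38777878e-17] [-0.24043665  0.84896668  0.47058028]
top shaft 0.66 [437. 149.] [ 0.6346 -0.2248  0.048 ] len 0.14856891844291464 dir [-0.137  0.991 -0.   ] mid [ 0.634  -0.2207  0.048 ]
top double_pin 0.63 [463. 224.] [ 0.4921 -0.2458  0.048 ] len 0.1334413357183534 dir [-0.135  0.991  0.   ] mid [ 0.4916 -0.2422  0.048 ]
side base ((0.6002759337425232, 0.3716184198856354), (0.48206064105033875, 0.3326651155948639), 63.0267448425293) 2633 0.012499976820173453
slope deg 27.933577945381394 normal [ 0.12457313 -0.45158028  0.88349125] yaw uphill 105.42207406003767 2747
ext [[0.57904841 0.01772078 0.02171152]
 [0.6674779  0.21355075 0.029307  ]] c [0.5732 0.2476 0.0747] [0.96399302 0.26592753 0.        ] [-0.23494465  0.8516794   0.46844766]
side shaft 0.75 [472. 341.] [ 0.6368 -0.2292  0.048 ] len 0.1480470183781041 dir [-0.133  0.991  0.   ] mid [ 0.6358 -0.2215  0.048 ]
side plain_pin 0.87 [435. 367.] [ 0.5664 -0.2468  0.048 ] len 0.14986373201548503 dir [-0.132  0.991 -0.   ] mid [ 0.5659 -0.2426  0.048 ]
side double_pin 0.95 [386. 386.] [ 0.4936 -0.2463  0.048 ] len 0.13227924182500217 dir [-0.134  0.991  0.   ] mid [ 0.4931 -0.2419  0.048 ]
```

View pics/crop.png

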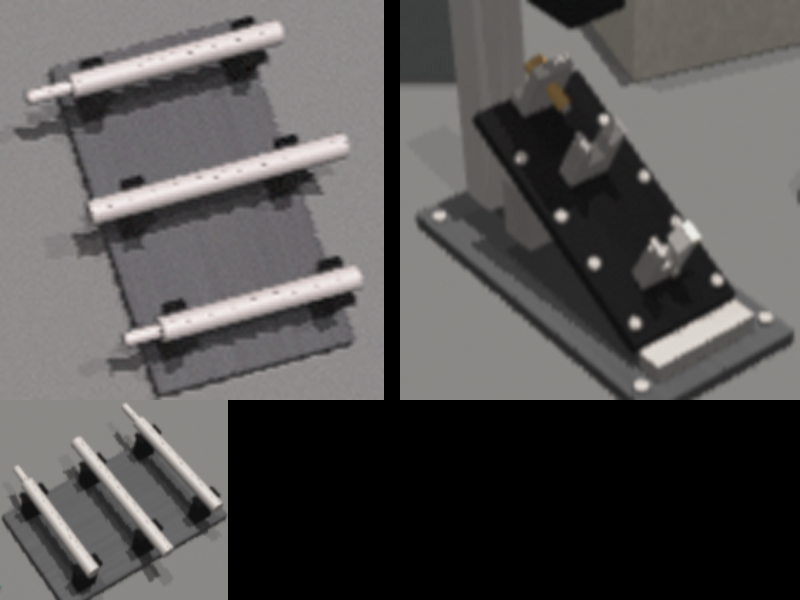

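Run:
```python
from h import *
T=cv2.imread("pics/top0.png");S=cv2.imread("pics/side0.png")
im=np.r_[cv2.resize(T[205:245,415:515],(750,300),interpolation=0),cv2.resize(T[130:170,385:485],(750,300),interpolation=0)]
cv2.imwrite("pics/crop2.png",im)
# width profile along each pin, both cameras: bright count across
for n,I in(("top",T),("side",S)):
  for c,v in((np.array([.634,-.221,.048]),None),(np.array([.4925,-.242,.048]),None),(np.array([.566,-.2425,.048]),None)):
    d=np.array([-.135,.991,0]);x=np.array([.991,.135,0]);w=[]
    for s in np.arange(-.085,.086,.005):
        p=proj(n,c+d*s+x*np.arange(-.014,.0141,.001)[:,None]).astype(np.float32)
        g=cv2.remap(I.max(2),p[None,:,0],p[None,:,1],1)[0];w.append(int((g>150).sum()))
    print(n,c[0],w)
```

```text
top 0.634 [0, 0, 12, 12, 12, 12, 11, 11, 12, 12, 12, 12, 12, 12, 12, 12, 12, 12, 12, 12, 12, 12, 12, 12, 11, 12, 12, 7, 7, 8, 8, 8, 0, 0, 0]
top 0.4925 [0, 0, 0, 0, 13, 12, 12, 12, 12, 12, 13, 12, 12, 12, 13, 13, 12, 12, 13, 13, 12, 12, 13, 12, 12, 12, 3, 7, 6, 7, 1, 0, 0, 0, 0]
top 0.566 [0, 0, 12, 13, 12, 12, 13, 12, 11, 11, 12, 12, 12, 12, 12, 12, 12, 12, 12, 12, 12, 12, 12, 12, 12, 12, 12, 11, 12, 12, 12, 10, 0, 0, 0]
side 0.634 [0, 0, 0, 12, 12, 12, 12, 13, 13, 13, 13, 13, 13, 13, 13, 13, 13, 13, 13, 13, 13, 13, 11, 12, 12, 13, 13, 12, 9, 9, 8, 9, 4, 0, 0]
side 0.4925 [0, 0, 0, 0, 0, 12, 12, 12, 12, 12, 12, 12, 12, 12, 12, 12, 12, 12, 12, 12, 12, 12, 12, 12, 12, 13, 13, 8, 8, 8, 7, 0, 0, 0, 0]
side 0.566 [0, 0, 0, 12, 12, 12, 12, 11, 12, 11, 12, 12, 12, 12, 12, 12, 12, 12, 12, 12, 12, 12, 12, 12, 12, 11, 11, 12, 13, 13, 13, 13, 11, 0, 0]
```

View pics/crop2.png

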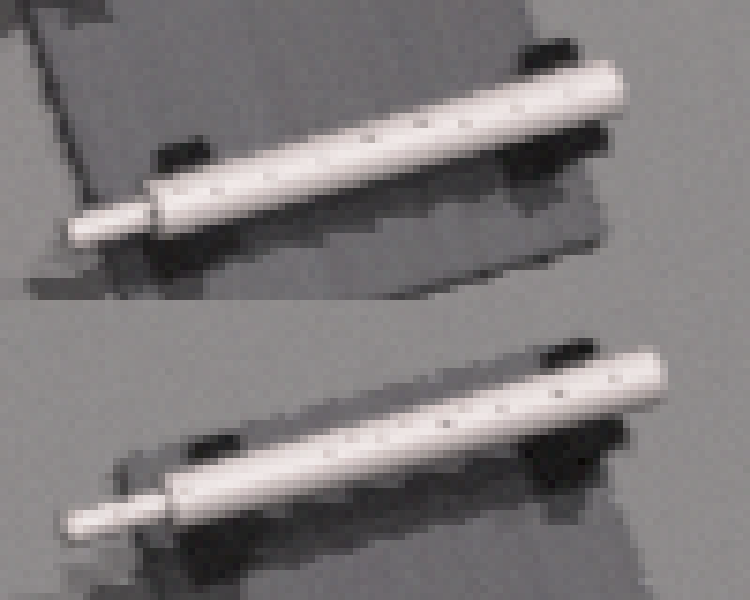

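```bash
cat >> h.py <<'E'
from scipy.spatial.transform import Rotation as Ro
def nestR(yaw=105.9,sl=28.):
    y,s=np.radians(yaw),np.radians(sl); h=np.array([np.cos(y),np.sin(y),0])
    Y=h*np.cos(s)+[0,0,np.sin(s)]; X=np.array([h[1],-h[0],0]); return np.c_[X,Y,np.cross(X,Y)]
NO=np.array([.5848,.2304,.095])
def tool(Y,Z,):
    X=np.cross(Y,Z); q=Ro.from_matrix(np.c_[X,Y,Z]).as_quat(); return q[[3,0,1,2]]
E
python3 - <<'E'
from h import *
R=nestR();T=cv2.imread("pics/top0.png");S=cv2.imread("pics/side0.png")
for n,I in(("top",T),("side",S)):
    P=cloud(n,np.load(n+"0.npy"));N=(P.reshape(-1,3)-NO)@R
    m=(abs(N[:,0])<.05)&(abs(N[:,1])<.12)&(N[:,2]>-.02)&(N[:,2]<.03)
    Q=N[m]*1000;c=I.reshape(-1,3)[m]
    print(n,"plate z",np.median(N[(abs(N[:,0])<.04)&(abs(N[:,1])<.09)&(abs(N[:,2]+.028)<.006),2]))
    for lo in range(-60,120,6):
        q=(Q[:,1]>=lo)&(Q[:,1]<lo+6)&(Q[:,2]>-12)
        if q.sum()>2: print(lo,q.sum(),"x",np.round(np.sort(Q[q,0])[[0,q.sum()//2,-1]],1),"z max",Q[q,2].max().round(1),"y",Q[q,1].min().round(1),Q[q,1].max().round(1),
          "gap: xneg max",np.round(max(Q[q&(Q[:,0]<0),0],default=0),1),"xpos min",np.round(min(Q[q&(Q[:,0]>0),0],default=0),1))
    g=I.max(2).astype(int)-I.min(2)
    k=c.max(1).astype(int)-c.min(1)>40; 
    if k.sum(): print("bronze",k.sum(),np.round(np.percentile(Q[k],[2,50,98],axis=0),1).tolist())
v=on_z("top",[[413.7,149.3],[461,136.7]],.05);print("vee",v,v.mean(0))
C=np.array([.635,-.2335,.048]);
d=np.array([-.136,.9907,0])
for s in(1,-1):
    q=tool(s*np.array([.9907,.136,0]),np.array([0,0,-1.]));q2=tool(s*R[:,0],-R[:,2])
    for p,o in((C+[0,0,.08],q),(C-[0,0,.0187],q),(NO+R@[0,0,.05],q2),(NO+R@[0,-.02,-.0187],q2),(NO+R@[0,.01,-.0187],q2)):
        j=ctrl.ik(p,o);print(s,None if j is None else np.round(j,2))
# overlay of predictions, top + side
def mark(I,n):
    I=I.copy()
    for p in([0,-44,0],[0,44,0],[0,97,0],[0,97,18],[-45,-100,-28],[45,-100,-28],[-45,-44,-28],[45,-44,-28]):
        u=proj(n,NO+R@(np.array(p)/1e3))[0];cv2.drawMarker(I,tuple(int(x) for x in np.round(u*4)),(0,255,0),0,12,1)
    return I
E=np.c_[mark(cv2.resize(T,None,fx=4,fy=4,interpolation=2),"top")[600:1160,320:720],mark(cv2.resize(S,None,fx=4,fy=4,interpolation=2),"side")[320:880,1040:1440]]
cv2.imwrite("pics/ov.png",E)
E
```

```text
top plate z -0.02761651006980806
-54 41 x [-15.5   3.4  16.6] z max 20.8 y -50.9 -48.1 gap: xneg max -6.2 xpos min 2.5
-48 88 x [-16.1   5.2  28.3] z max 23.5 y -47.7 -42.2 gap: xneg max -7.1 xpos min 0.5
-42 151 x [-15.5   4.6  28.1] z max 21.7 y -42.0 -36.0 gap: xneg max -0.1 xpos min 0.3
-36 11 x [-11.6   7.3  15.5] z max 15.3 y -36.0 -35.8 gap: xneg max -8.7 xpos min 4.7
36 80 x [-16.7   4.5  17.6] z max 22.1 y 36.6 41.9 gap: xneg max -0.4 xpos min 0.6
42 106 x [-17.5   5.7  17.6] z max 22.8 y 42.0 48.0 gap: xneg max -0.1 xpos min 0.5
48 119 x [-17.    0.6  17.5] z max 22.7 y 48.1 52.3 gap: xneg max -0.4 xpos min 0.6
78 22 x [-6.7 -1.6  3.8] z max 7.2 y 78.1 83.9 gap: xneg max -0.1 xpos min 1.3
84 25 x [-5.  -1.3  4.2] z max 7.0 y 84.2 89.6 gap: xneg max -0.0 xpos min 0.7
90 15 x [-5.3 -1.8  4.1] z max 7.0 y 90.3 94.1 gap: xneg max -0.0 xpos min 1.4
96 60 x [-16.4 -12.    3.8] z max 21.0 y 97.1 101.9 gap: xneg max -1.0 xpos min 0.2
102 119 x [-16.3  -8.1  10.5] z max 21.6 y 102.2 107.9 gap: xneg max -0.1 xpos min 0.4
108 26 x [-8.  -1.9  4.5] z max 9.7 y 108.0 114.0 gap: xneg max
[... 1689 characters left out ...]
.06]
1 [ 0.62  0.83 -0.55  1.57  0.52  0.89  0.02]
1 [ 0.39  0.79 -0.9   1.62  0.13  0.93 -0.13]
1 [ 0.33  0.86 -0.83  1.69  0.15  0.79 -0.11]
1 [ 0.31  0.85 -0.87  1.69  0.18  0.79 -0.19]
-1 [ 0.25  0.67  0.12  1.49 -0.09  0.99 -2.61]
-1 [ 0.23  0.78  0.16  1.58 -0.15  0.8  -2.56]
-1 [ 0.04  0.66 -0.25  1.63 -0.41  0.97 -2.78]
-1 [ 0.02  0.74 -0.25  1.69 -0.44  0.83 -2.72]
-1 [-0.01  0.72 -0.27  1.7  -0.43  0.82 -2.78]Traceback (most recent call last):
  File "<stdin>", line 29, in <module>
cv2.error: OpenCV(4.12.0) /io/opencv/modules/imgcodecs/src/loadsave.cpp:1058: error: (-215:Assertion failed) image.channels() == 1 || image.channels() == 3 || image.channels() == 4 in function 'imwrite_'
```

```bash
cat >> h.py <<'E'
R=nestR(); PZ=-ctrl.pinch_z
QN=tool(R[:,0],-R[:,2])
def nest_tcp(y,z,x=0.): return NO+R@np.array([x,y,z-PZ])   # grasp point at nest (x,y,z)
def F(): return np.round(R.T@np.array(get_state()["contact_force"]),2)
E
python3 - <<'E'
from h import *
C=np.array([.6366,-.2335,.048]);q=tool(np.array([.9907,.136,0]),np.array([0,0,-1.]))
try:
    ctrl.movep(C+[0,0,.09-PZ],q); ctrl.movel(C-[0,0,PZ],max_speed=.12)
    print(get_state()["contact_force"])
    ctrl.close_gripper(force=80); s=get_state(); print(s["width"],s["gripper_force"],s["contact_force"],s["tcp_pos"])
    ctrl.movel(C+[0,0,.13],max_speed=.15); s=get_state(); print(s["width"],s["time"],s["contact_force"],s["tcp_pos"])
finally:
    for n in("top","side"):
        p,d=vision.grab_frame(n); cv2.imwrite(f"pics/{n}1.png",p); np.save(f"{n}1.npy",d)
E
```

```text
[-0.94132282  0.42766488 -0.71503636]
0.011294312270393382 77.94053792953491 [-1.51090904  0.04996748  3.51098587] [ 0.63656789 -0.23353098  0.02960564]
0.011439536560021201 6.1917 [ 0.18391495  0.73328105 -2.25518781] [ 0.63595436 -0.23348135  0.17682438]
```

View pics/side1.png

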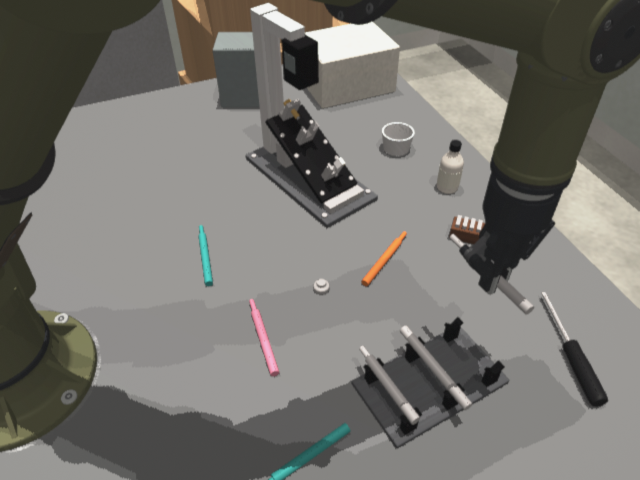

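Run:
```python
from h import *
try:
    ctrl.movep(nest_tcp(-.018,.075),QN); 
    ctrl.movel(nest_tcp(-.018,.045),max_speed=.1)
    s=get_state();N=R.T@(np.array(s["tcp_pos"])-NO);print(s["time"],s["width"],N*1000+[0,0,PZ*1000],F(),s["eef_rot"],QN)
finally:
    for n in("top","side"):
        p,d=vision.grab_frame(n); cv2.imwrite(f"pics/{n}2.png",p); np.save(f"{n}2.npy",d)
A=cv2.imread("pics/top2.png");B=cv2.imread("pics/side2.png")
cv2.imwrite("pics/v2.png",np.c_[cv2.resize(A[140:290,70:270],(400,300)),cv2.resize(B[60:210,230:430],(400,300))])
for n in("top","side"):
    P=cloud(n,np.load(n+"2.npy"));N=((P.reshape(-1,3)-NO)@R)*1000;I=cv2.imread(f"pics/{n}2.png").reshape(-1,3)
    for lo in range(-90,80,8):
        m=(N[:,1]>=lo)&(N[:,1]<lo+8)&(abs(N[:,0])<14)&(N[:,2]>30)&(N[:,2]<62)
        if m.sum()>5: print(n,lo,m.sum(),"x",np.percentile(N[m,0],[3,50,97]).round(1),"ztop",np.percentile(N[m,2],97).round(1),N[m,1].min().round(1),N[m,1].max().round(1))
```

```text
8.2917 0.011529627441552896 [-2.77631581e-03 -1.82909194e+01  4.50722949e+01] [ 0.6  -0.31 -0.85] [-0.19317459  0.58473161  0.77431483  0.14563332] [-0.19308029  0.58461456  0.77440274  0.14576078]Traceback (most recent call last):
  File "<stdin>", line 10, in <module>
cv2.error: OpenCV(4.12.0) /io/opencv/modules/imgcodecs/src/loadsave.cpp:1058: error: (-215:Assertion failed) image.channels() == 1 || image.channels() == 3 || image.channels() == 4 in function 'imwrite_'
```

```bash
cat > an.py <<'E'
from h import *
import sys
k=sys.argv[1];zlo,zhi=float(sys.argv[2]),float(sys.argv[3])
A=cv2.imread(f"pics/top{k}.png");B=cv2.imread(f"pics/side{k}.png")
cv2.imwrite(f"pics/v{k}.png",np.hstack([cv2.resize(A[140:290,70:270],(400,300),interpolation=2),cv2.resize(B[60:210,230:430],(400,300),interpolation=2)]))
for n in("top","side"):
    P=cloud(n,np.load(f"{n}{k}.npy"));N=((P.reshape(-1,3)-NO)@R)*1000
    for lo in range(-90,80,8):
        m=(N[:,1]>=lo)&(N[:,1]<lo+8)&(abs(N[:,0])<14)&(N[:,2]>zlo)&(N[:,2]<zhi)
        if m.sum()>5: print(n,lo,m.sum(),"x",np.percentile(N[m,0],[3,50,97]).round(1),"ztop",np.percentile(N[m,2],97).round(1),N[m,1].min().round(1),N[m,1].max().round(1))
E
python3 an.py 2 30 62
```

```text
top -82 13 x [-8.1 -3.9  2.4] ztop 52.8 -77.0 -74.1
top -74 26 x [-8.1 -5.2  1.1] ztop 52.5 -74.0 -66.5
top -50 6 x [-8.  -7.6 -6.7] ztop 51.1 -47.3 -43.5
top -18 23 x [-12.1   4.3   6.3] ztop 57.3 -16.7 -10.2
top -10 112 x [-13.4  -5.   11.2] ztop 61.2 -10.0 -2.0
top -2 45 x [-7.7 -3.   4. ] ztop 52.6 -2.0 6.0
top 6 45 x [-7.8 -3.1  4.8] ztop 52.6 6.2 13.8
top 14 45 x [-7.5 -3.4  4.5] ztop 53.1 14.1 22.0
top 22 43 x [-8.  -4.   3.6] ztop 52.7 22.3 29.5
top 30 48 x [-7.8 -3.3  4.4] ztop 53.5 30.1 37.4
top 38 49 x [-7.6 -2.9  4.7] ztop 52.3 38.0 45.5
top 46 28 x [-4.6 -1.3  2. ] ztop 49.8 46.0 53.9
top 54 29 x [-4.3 -2.   2. ] ztop 49.2 54.1 61.7
top 62 24 x [-4.7 -1.7  2.6] ztop 51.1 62.8 68.1
side -82 26 x [-7.5 -1.4  6. ] ztop 54.8 -78.3 -74.0
side -74 32 x [-6.8 -3.   3.1] ztop 54.5 -73.9 -66.8
side -66 35 x [-7.2 -2.7  5. ] ztop 54.1 -65.6 -58.6
side -58 32 x [-7.4 -4.   4.2] ztop 54.8 -57.7 -50.3
side -50 33 x [-6.9 -3.6  6. ] ztop 54.5 -49.7 -42.0
side -42 31 x [-8.1 -2.9  5. ] ztop 53.8 -42.0 -34.3
side -34 70 x [-12.9  -5.3  11.5] ztop 60.2 -33.9 -26.2
side -26 17 x [-13.3   3.8   7.9] ztop 60.6 -25.7 -22.9
side 14 12 x [-4.4 -1.   4.6] ztop 54.7 17.3 22.0
side 22 26 x [-6.6 -2.9  2.3] ztop 54.3 22.9 29.9
side 30 30 x [-7.2 -2.5  3.8] ztop 54.0 30.3 36.5
side 38 24 x [-7.6 -3.3  3.1] ztop 53.5 38.1 45.2
side 46 20 x [-5.  -1.3  3.4] ztop 51.3 46.2 52.8
side 54 17 x [-3.7 -1.3  3. ] ztop 50.6 54.7 62.0
side 62 12 x [-2.8 -1.6  2.8] ztop 50.7 63.5 68.0
```

View pics/v2.png

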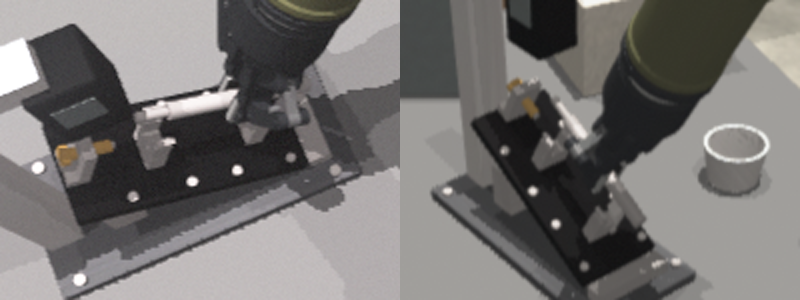

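```bash
python3 - <<'E'
from h import *
x=.0007;y=-.018
ctrl.movel(nest_tcp(y,.022,x),max_speed=.1);f0=F();print(f0)
z=.022
while z>-.004:
    z-=.002 if z>.006 else .001
    ctrl.movel(nest_tcp(y,z,x),max_speed=.04);f=F();N=R.T@(np.array(get_state()["tcp_pos"])-NO)*1000
    print(round(z*1000,1),f-f0,N.round(1)+[0,0,PZ*1e3])
    if abs((f-f0)[:2]).max()>20 or (f-f0)[2]>(22 if z<.0025 else 45): break
print(get_state()["time"])
for n in("top","side"):
    p,d=vision.grab_frame(n); cv2.imwrite(f"pics/{n}3.png",p); np.save(f"{n}3.npy",d)
E
python3 an.py 3 -10 9 | grep -v " -[0-9.]* *-2[0-9]"
```

```text
[ 0.96 -1.22 -1.9 ]
20.0 [-0.87  0.55  0.5 ] [  0.9 -18.   20.3]
18.0 [-0.61  0.39 -0.71] [  0.6 -18.   18. ]
16.0 [-2.46 -0.13  1.03] [  0.3 -18.   15.8]
14.0 [-3.4  -0.16  1.54] [  0.4 -18.1  13.8]
12.0 [-2.76  0.11  5.24] [  1.  -18.1  12.2]
10.0 [-0.83  0.25  3.63] [  1.4 -18.1  10.1]
8.0 [ 1.12 -0.59  2.88] [  1.4 -18.    7.9]
6.0 [ 3.9  -0.09  1.27] [  1.3 -18.    5.9]
5.0 [ 4.   -0.04  3.29] [  1.3 -17.9   5.2]
4.0 [4.07 0.3  3.2 ] [  1.3 -17.9   4.2]
3.0 [4.22 0.65 3.67] [  1.3 -17.9   3.1]
2.0 [3.94 0.58 3.85] [  1.3 -17.8   2.1]
1.0 [4.27 0.14 3.41] [  1.3 -17.8   1.1]
-0.0 [ 2.13 -0.28 11.03] [  1.3 -17.9   0.8]
-1.0 [-0.97  0.67 18.93] [  1.4 -17.9   0.7]
-2.0 [-3.5  2.  26.9] [  1.4 -17.9   0.6]
12.775
top -82 11 x [-6.4 -1.2  6.2] ztop 7.2 -76.5 -74.1
top -74 26 x [-7.  -2.9  3.5] ztop 8.6 -73.8 -66.2
top -18 17 x [-12.1   5.3   7.2] ztop 8.2 -15.8 -10.0
top -10 64 x [-12.   -3.6  12.5] ztop 7.9 -9.9 -2.2
top -2 41 x [-6.6 -2.6  6.1] ztop 8.6 -1.5 5.9
top 6 37 x [-6.2 -2.1  5.7] ztop 7.7 6.0 13.8
top 14 40 x [-7.  -2.1  5.2] ztop 8.0 14.2 21.6
top 22 45 x [-6.6 -2.4  6.
[... 382 characters left out ...]
.9 -2.8  4.9] ztop 8.5 -73.9 -66.8
side -66 31 x [-6.  -2.1  5.3] ztop 8.2 -65.6 -58.1
side -58 42 x [-13.6  -4.   11.7] ztop 8.7 -57.7 -50.2
side -50 32 x [-13.9 -11.4   6.1] ztop 7.7 -49.9 -42.0
side -42 26 x [-13.6  -2.7   6.2] ztop 8.9 -41.6 -34.4
side 14 14 x [-6.  -0.5  4.5] ztop 8.0 16.5 21.7
side 22 28 x [-6.9 -1.8  4.5] ztop 8.2 22.0 29.9
side 30 47 x [-13.2  -4.1  13.4] ztop 8.8 30.3 38.0
side 38 27 x [-13.4   2.7  10.6] ztop 7.6 38.0 45.7
side 46 26 x [-13.7   1.3  10.8] ztop 7.8 46.5 53.6
side 54 16 x [-3.  -0.1  4.6] ztop 6.7 54.9 61.9
side 62 11 x [-3.4 -1.5  3.3] ztop 5.2 62.7 68.1
side 70 7 x [-1.6 -0.1  2.3] ztop 7.0 76.0 77.8
side 78 20 x [-4.6 -1.3  3. ] ztop 8.1 79.0 85.6
```

Run:
```python
from h import *
import json
x=.0013;z=.0005
def Fa():
    r=[]
    for _ in range(4): ctrl.pause(.03); r.append(R.T@np.array(get_state()["contact_force"]))
    return np.mean(r,0)
ctrl.movel(nest_tcp(-.018,z,x),max_speed=.02);print(Fa().round(2))
y=-.018;L=[];
while y<.006:
    y+=.001 if y<-.0125 else .0004
    ctrl.movel(nest_tcp(y,z,x),max_speed=.02);f=Fa();N=R.T@(np.array(get_state()["tcp_pos"])-NO)*1000
    L.append(f[1]);print(round(y*1e3,2),f.round(2),N[1].round(2),get_state()["time"])
    if len(L)>6 and f[1]<np.median(L[3:])-4.5: break
    if get_state()["time"]>36: break
```

```text
[ 1.62 -0.96  9.51]
-17.0 [ 1.4  -2.81  8.75] -17.87 13.6667
-16.0 [ 1.29 -4.67  8.36] -17.84 14.05
-15.0 [ 2.28 -7.2   7.59] -17.81 14.4333
-14.0 [ 2.07 -8.63  7.24] -17.67 14.8167
-13.0 [  2.32 -10.13   7.06] -17.24 15.2
-12.0 [  2.54 -10.1    6.72] -16.44 15.5833
-11.6 [  2.42 -11.3    6.37] -16.31 15.9667
-11.2 [  2.78 -11.16   6.43] -15.94 16.35
-10.8 [  2.66 -10.8    7.22] -15.58 16.7333
-10.4 [  2.77 -10.84   7.18] -15.17 17.1167
-10.0 [  2.58 -11.21   7.08] -14.77 17.5
-9.6 [  2.33 -11.27   7.38] -14.37 17.8833
-9.2 [  2.78 -11.33   6.98] -13.96 18.2667
-8.8 [  2.38 -10.89   6.73] -13.6 18.65
-8.4 [  2.48 -11.08   7.03] -13.24 19.0333
-8.0 [  2.16 -11.46   7.17] -12.83 19.4167
-7.6 [  2.7  -11.15   7.1 ] -12.4 19.8
-7.2 [  2.33 -11.2    6.88] -12.07 20.1833
-6.8 [  2.62 -10.86   6.92] -11.62 20.5667
-6.4 [  2.95 -11.66   6.89] -11.24 20.95
-6.0 [  2.03 -11.34   7.09] -10.88 21.3333
-5.6 [  2.51 -11.44   7.17] -10.46 21.7167
-5.2 [  2.09 -11.84   6.84] -10.1 22.1
-4.8 [  2.63 -11.77   6.99] -9.7 22.4833
-4.4 [  2.19 -11.18   6.96] -9.27 22.8667
-4.0 [  2.27 -11.05   7.3 ] -8.93 23.25
-3.6 [  2.86 -11.49   7.05] -8.76 23.6333
-3.2 [  2.37 -12.21   7.7 ] -8.46 24.0167
-2.8 [  2.34 -12.63   7.1 ] -8.16 24.4
-2.4 [  2.63 -12.21   6.96] -7.83 24.7833
-2.0 [  2.42 -12.72   7.28] -7.45 25.1667
-1.6 [  2.69 -12.78   7.08] -7.16 25.55
-1.2 [  2.44 -12.67   6.83] -6.77 25.9333
-0.8 [  2.82 -13.1    6.93] -6.45 26.3167
-0.4 [  2.79 -12.49   7.06] -6.12 26.7
0.0 [  2.96 -13.65   7.23] -5.88 27.0833
0.4 [  2.43 -14.45   7.36] -5.92 27.4667
0.8 [  2.41 -15.35   6.66] -5.86 27.85
1.2 [  2.84 -15.69   6.79] -5.86 28.2333
1.6 [  2.84 -16.93   6.32] -5.87 28.6167
```

```bash
python3 - <<'E'
from h import *
x=.0013
def st():
    ctrl.pause(.08);return F(),R.T@(np.array(get_state()["tcp_pos"])-NO)*1000+[0,0,PZ*1e3]
y=.0016;z=.0008
ctrl.movel(nest_tcp(-.003,z,x),max_speed=.02);print(st());y=-.006
while y>-.0145:
    y-=.0005;ctrl.movel(nest_tcp(y,z,x),max_speed=.03);f,N=st()
    if N[1]<-7.2: break
print(y,f,N)
ctrl.movel(nest_tcp(N[1]/1e3+.0003,.001,x),max_speed=.03);print(st(),get_state()["time"])
for n in("top","side"):
    p,d=vision.grab_frame(n); cv2.imwrite(f"pics/{n}4.png",p); np.save(f"{n}4.npy",d)
E
python3 an.py 4 -10 9 | egrep " (-82|54|62|70|78|86) "
```

```text
(array([ 2.17, -7.3 ,  5.87]), array([ 1.37342264, -5.89958336,  0.94062169]))
-0.011500000000000005 [1.35 7.15 8.62] [ 1.35844566 -7.2363774   0.88078148]
(array([ 2.87, -2.12,  4.85]), array([ 1.36278964, -7.12452757,  0.94998137])) 33.15
top 54 28 x [-3.1 -0.7  4. ] ztop 7.4 54.3 61.4
top 62 27 x [-3.6 -1.   3.8] ztop 6.2 62.1 70.0
top 70 22 x [-3.8 -0.6  3.8] ztop 5.5 70.4 77.8
top 78 32 x [-4.9 -1.4  2.8] ztop 6.3 78.0 86.0
side 54 16 x [-4.  -0.4  3.7] ztop 7.3 55.5 61.9
side 62 15 x [-2.2 -0.7  3.2] ztop 8.2 62.9 69.8
side 70 16 x [-3.2 -0.9  2.9] ztop 7.2 71.0 76.6
side 78 21 x [-4.6 -1.8  3.7] ztop 8.0 78.1 85.4
```

```bash
python3 - <<'E'
from h import *
ctrl.ungrasp(); s=get_state();print(s["width"],F(),s["time"])
ctrl.movel(nest_tcp(-.0071,.09,.0013),max_speed=.08)
print(get_state()["time"],F())
for n in("top","side"):
    p,d=vision.grab_frame(n); cv2.imwrite(f"pics/{n}5.png",p); np.save(f"{n}5.npy",d)
E
python3 an.py 5 -10 12
```

```text
0.08518685944328142 [-0.77 -0.02 -0.45] 33.9583
35.225 [ 0.25  0.02 -0.23]
top -42 37 x [-3.5  5.6 13.3] ztop 11.5 -41.1 -34.6
top -34 40 x [-5.7 -2.1  6.1] ztop 9.5 -33.8 -26.0
top -26 37 x [-5.8 -1.9  5.4] ztop 9.0 -26.0 -18.5
top -18 39 x [-5.8 -1.9  5.6] ztop 8.3 -18.0 -10.2
top -10 37 x [-6.4 -0.7  5.6] ztop 8.3 -9.8 -2.1
top -2 42 x [-6.6 -1.9  5.5] ztop 9.0 -2.0 5.8
top 6 42 x [-6.3 -2.6  5.7] ztop 8.1 6.1 14.0
top 14 40 x [-6.5 -1.7  4.8] ztop 9.2 14.5 22.0
top 22 42 x [-6.6 -1.9  5.6] ztop 9.2 22.1 29.9
top 30 39 x [-5.2 -0.3  7.4] ztop 10.3 30.1 37.9
top 38 56 x [-13.7   2.5  10.4] ztop 10.3 38.2 45.6
top 46 99 x [-12.8  -1.1  12.7] ztop 11.5 46.2 53.9
top 54 28 x [-3.4 -0.8  3.2] ztop 7.1 54.0 61.8
top 62 24 x [-3.7 -0.9  3.2] ztop 5.7 62.1 70.0
top 70 25 x [-3.7 -1.   3.3] ztop 6.0 70.1 77.5
top 78 32 x [-4.8 -1.7  3.2] ztop 6.6 78.0 85.6
side -74 10 x [-3.4  0.6  6.2] ztop 8.5 -67.2 -66.2
side -66 36 x [-6.4 -2.2  4.8] ztop 10.9 -65.9 -58.0
side -58 50 x [-13.2  -3.   12.2] ztop 11.5 -57.2 -50.3
side -50 45 x [-13.8  -2.4   6.8] ztop 11.5 -50.0 -42.1
side -42 30 x [-13.6  -1.2   6.3] ztop 11.3 -42.0 -34.6
side -34 28 x [-5.3 -1.7  5. ] ztop 8.6 -33.8 -26.3
side -26 30 x [-6.2 -1.1  5.5] ztop 9.3 -25.9 -18.2
side -18 28 x [-5.9 -2.5  5.4] ztop 10.1 -18.0 -11.1
side -10 31 x [-6.2 -2.1  5.2] ztop 10.1 -9.8 -2.5
side -2 33 x [-5.7 -2.   4.8] ztop 10.0 -1.9 5.9
side 6 23 x [-6.3 -2.6  5.7] ztop 8.5 7.0 12.9
side 14 15 x [-7.  -4.2 -2.1] ztop 7.6 14.3 21.8
side 22 16 x [-7.1 -4.7 -2.4] ztop 8.4 22.4 29.4
side 30 32 x [-12.7  -6.7  -1.8] ztop 10.3 30.5 37.7
side 38 26 x [-13.7  -3.2   3.6] ztop 10.1 38.3 45.9
side 46 17 x [-12.   -1.3   3.8] ztop 10.7 46.0 53.5
side 54 15 x [-3.3 -0.5  4.7] ztop 6.0 54.7 62.0
side 62 16 x [-3.2 -0.5  3.8] ztop 5.7 62.2 69.7
side 70 17 x [-3.9 -0.4  3.7] ztop 6.3 70.2 78.0
side 78 20 x [-5.3 -2.1  2.9] ztop 8.6 79.6 85.9
```

View pics/v5.png

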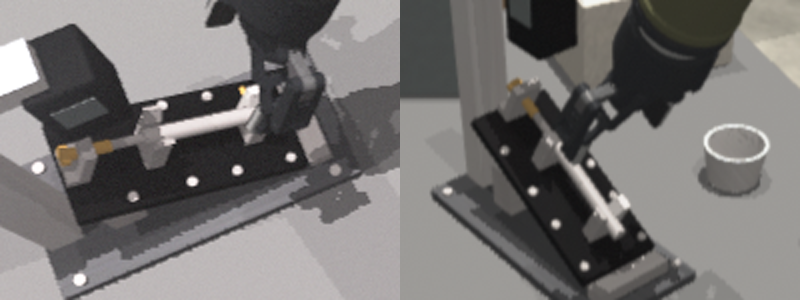

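```bash
python3 -c "
from station import ticket
print(ticket.close_job())"
```

```text
the job is handed in; nothing more can be done
None
```

The shaft is in the nest, spigot uphill and resting on the sprung stop tip (pressed in about 1.8 mm of its 3 mm by arm position), and the camera shows it level in both forks; I released it and handed the job in at about 35 s, but no verdict came back.

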